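Load the chilled chest and seal its cover

ROBOT

A 6-joint arm with a two-finger parallel gripper is mounted at the origin on the work surface. World frame = base frame: x ahead of the robot, y to its left, z up, the work surface at z = 0. Lengths are in m, angles in rad, forces in N, time in s.
With the tool pointing down it reaches from about 0.35 to 0.775 m from the base axis. Payload 7.3 kg.
Tool frame: the origin (TCP) lies midway between the tips of the shut fingers; the grasp point (between the pads) lies grasp_offset behind it (grasp_offset is the distance from the TCP to the grasp point, in m); z points along the fingers, y is the line along which they close (so a half turn about z gives the same grasp; the last joint's range is limited). The gripper opens to 92 mm and grips with 3 to 60 N. Pads are 19 mm wide; open, the fingers measure 130 mm over their backs; the gripper's body (75 mm by 190 mm) begins 47 mm behind the grasp point.
Start: joints at [0.989, 0.342, 1.524, -0, 1.275, -0.146], TCP at [0.222, 0.476, 0.227] pointing down, gripper open.
Joint ranges: [-2.53, 2.53], [-0.77, 2.02], [0.04, 2.7], [-1, 4.14], [0.28, 2.66], [-3.11, 3.11]. Speed limits (rad/s): [2.57, 2.57, 3.14, 3.14, 3.14, 3.14].

INTERFACE

Orientations are given as [roll, pitch, yaw] about the fixed x, y, z axes, in that order (R = Rz(yaw) Ry(pitch) Rx(roll)).
In Python, from cell import * gives the robot as it stands.
- The arm moves only by the tool step_arm, never from a script. Its argument "plan" is a list of rows, each a list of 5 numbers: the closure, from -1 (fully open) to 1 (shut), then the shift along the tool's x, y, z in m, then the turn about the tool's z in rad. In form: [[hand, x, y, z, twist], ...]. A call has 1 to 20 rows; each row is the pose to reach, as a shift and turn from the pose commanded when the call began, along the tool's axes at that moment; what a row does not reach only later rows make up. A row lasts 1/8 s, in which the tool goes at most 62.5 mm and 10.7 degrees, less where a joint would pass 70% of its speed; a pose out of reach is approached as far as the arm can. A call with a gripper value outside its range is refused whole. The fingers move at their own pace and stop on an object; "grip_force" is the grip in N (left out, the last holds). Time passes only in rows, so rows that repeat a pose let the fingers close. It gives the time, the measured TCP pose, the force, the opening and the grip force at its end, in the units of the state.
- observe(): the state, without advancing time (a new reading comes with each control period).
- read_camera(name): name is "scene" or "top"; returns a dict with "img" (480x640x3 uint8, red, green, blue), "range_z" (480x640 float32, m along the optical axis (not along the pixel's ray), 0 where there is no reading), "fx", "fy", "cx", "cy" (pixels), "R" (3x3) and "t" (3): a world point X has camera coordinates R X + t. Camera axes: x right, y down, z forward; pixel columns grow to the right and rows downward; lengths in m; the calibration is good to about 2 mm. A picture is of the moment at which its call begins.
- hand_in(): hands the job in; it is judged then, once.
The state is a dict: "time": time; "qpos": joint angles; "qvel": joint speeds; "joint_efforts": joint torques, N m; "tool_pos": TCP position; "tool_rot": TCP orientation; "contact_force": force on the tool from outside, world axes, zero at the start; "torque": the same for the moment, N m; "opening": finger opening in m; "grip_force": force on a finger pad.
Only numpy, scipy, OpenCV 4.12 (cv2) and the standard library are available. Lean on these libraries where they do the work, as an engineer would, in place of code of your own. Each camera call takes 0.05 s, during which the arm holds its last target. There are 200 camera calls.

TASK

Stand the white canister that is out on the counter on the bare rubber mat in the free compartment of the open metal chest. Then push the heavy cover down, slowly over several seconds, without forcing it or letting it slam, and press its free edge fully home on the seal with 15 to 20 newtons for a second before letting go. Leave the other canisters standing in the chest and everything else on the counter where it is.

Things in the scene. Friction and masses are not known exactly. Their poses are not given: they have to be found in the camera images.
- can: the white canister out on the counter: an upright cylinder 54 mm across and 48 mm high with a straight round knob on top, 22 mm across and 32 mm tall (80 mm overall), 0.25 kg. Origin at the centre of its underside, z up.
- can_b: an identical white canister that already stands in the chest; origin at the centre of its underside. Leave it standing there.
- can_c: another identical white canister that already stands in the chest; origin at the centre of its underside. Leave it standing there.
- mat: thin black rubber mat, a disc 44 mm across and 3 mm thick, fixed on the chest floor in the one free compartment (which of the three varies). Origin at the centre of its underside.
- chest: open-topped metal chest, fixed: 246 (x) x 170 (y) x 110 (z) mm outside, walls and floor 6 mm thick, two full-height partitions across x making three compartments side by side, each about 74 mm (x) by 158 mm (y). Origin at the centre of its underside; its x axis runs along the hinge, its +y side carries the hinge.
- cover_hinge (a point): middle of the cover's hinge axis, on the chest's +y rim, 110.5 mm above the chest's underside, axes as the chest's. The cover is a plate 12 mm thick, 246 mm along the hinge, reaching 175 mm from the hinge axis, whose underside lies level with the axis when closed. When open its outer face looks away from the chest (to the chest's +y): push on that face.
- cover (a joint): opening angle of the heavy steel cover (0.6 to 1.1 kg), rad: 0 = flat on the chest, 1.57 = upright, more = leaning back outwards; starts at 1.65 to 1.9. Its stiff hinge (about 1.3 N m of friction) holds it wherever it is left. Below about 0.04 a springy rubber seal on the rim resists more and more; 10 to 14 N straight down near the free edge bring it home (below 0.012), where it stays. Over 30 N on it is forcing it.
- cover_lip (a point): middle of the cover's lip, on its outer (when closed, upper) face, 190 mm from the hinge axis. The lip, as thick as the plate, 110 mm long, continues the middle of the free edge out to 205 mm. y axis from the lip towards the hinge, z axis out of the outer face.
- cap: small white plastic cap on the counter, 42 mm across, 28 mm high; not to be disturbed. Origin under its centre.
- timer: black kitchen timer, 35 x 75 x 60 mm; not to be disturbed. Origin under its centre.
- jug: white jug with a handle, 116 mm across, 184 mm high; not to be disturbed. Origin under its centre.
- flask: black vacuum flask, 110 mm across, 220 mm high; not to be disturbed. Origin under its centre.
- saucers: stack of white saucers, 120 mm across, 57 mm high; not to be disturbed. Origin under its centre.
Not all that is in view belongs to the job. Leave any purple look-alike of the can_c alone.

How it is judged:
By the outcome, as a careful person would: the job done as asked, in the order asked, and still so for the second after the job is handed in, with the robot touching nothing.
It also fails if it takes over 72 s, if anything falls off the work surface, if the arm or the gripper's body presses on something with over 40 N, if the wrist force passes 120 N, or if a joint passes its speed limit or range.

## Working session

There is one attempt and no reset: what is moved stays moved. The work goes in short steps, Python scripts to look and compute and a tool call to move; the robot and the scene stay as the last step left them, time stands still between calls to the robot, and variables do not carry over. Pictures are saved under pics/ and viewed, at most 10 in all, crops included, and the job is handed in when it is done.

Besides the shell and the picture viewer there is one more tool, called after ">>>" as name([rows], argument=value, ...), one row to a line, values as JSON. step_arm: Moves the arm, as the interface text tells. Its arguments: {"type":"object","properties":{"plan":{"type":"array","items":{"type":"array","items":{"type":"number"}}},"grip_force":{"type":"number"}},"required":["plan"]}

```bash
mkdir -p pics; cat > h.py <<'E'
from cell import *
import numpy as np, cv2
def snap(n):
    return read_camera(n)
def cloud(c):
    z=c["range_z"]; v,u=np.mgrid[0:480,0:640]
    P=np.dstack([(u-c["cx"])/c["fx"]*z,(v-c["cy"])/c["fy"]*z,z])
    W=(P-np.array(c["t"]))@np.array(c["R"]); W[z==0]=np.nan
    return W
E
python3 - <<'E'
from h import *
import pickle
print(observe())
d={}
for n in("scene","top"):
    c=snap(n);d[n]=c
    cv2.imwrite(f"pics/{n}0.png",c["img"][:,:,::-1])
    print(n,c["fx"],c["cx"],c["cy"],np.round(-np.array(c["R"]).T@np.array(c["t"]),3),np.round(c["R"],3).tolist())
pickle.dump(d,open("d0.pkl","wb"))
E
```

```text
{'time': 0.0, 'qpos': array([ 9.88996551e-01,  3.42762539e-01,  1.52498701e+00, -3.18134976e-05,
        1.27539392e+00, -1.45963380e-01]), 'qvel': array([ 0.00044778, -0.00183788,  0.00043457,  0.00035627,  0.00086931,
       -0.00044545]), 'joint_efforts': array([-9.63069488e-05, -4.31255150e+01, -2.44218725e+01,  7.16517703e-02,
        5.61318209e-02, -2.21439227e-04]), 'tool_pos': array([0.22139141, 0.47560281, 0.22603477]), 'tool_rot': array([-3.14005390e+00, -1.95461629e-04,  2.70576539e+00]), 'contact_force': array([ 0.67502755, -0.68782607, -0.42889838]), 'torque': array([-0.01411574,  0.03310085,  0.00613279]), 'grip_force': 0.0, 'opening': 0.09174293545057884}
scene 496.2668093980968 318.8510162818452 237.86129641548192 [0.434 0.325 0.817] [[-0.948, -0.317, 0.001], [-0.259, 0.774, -0.577], [0.183, -0.548, -0.817]]
top 516.1550346079678 326.5692603462939 244.0555945247947 [ 0.475 -0.164  1.097] [[0.006, -1.0, 0.003], [-0.99, -0.006, -0.139], [0.139, -0.003, -0.99]]
```

View pics/scene0.png

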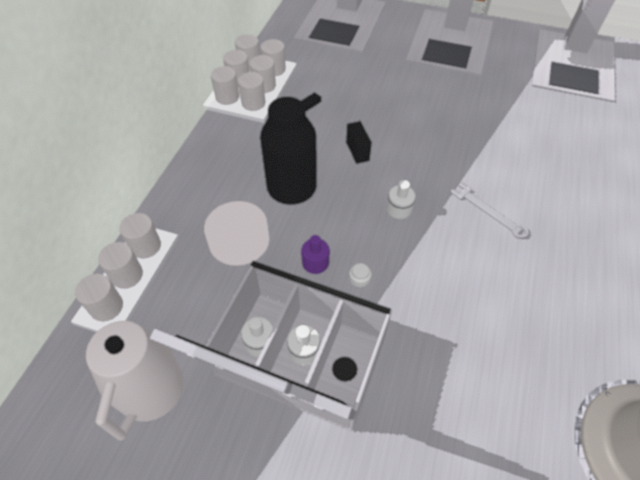

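View pics/top0.png

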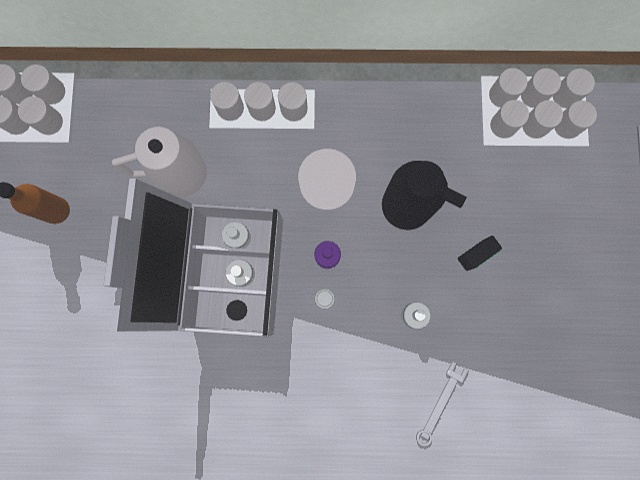

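The scene picture shows the white can at about (402,200), the purple look-alike at (316,255), and the mat at (345,369) in the compartment nearest the robot. In the top picture the can's knob is at (419,315), the mat at (237,310), and the chest interior spans columns 185–270 and rows 205–333. The open cover is on the left side, towards +y.

```bash
python3 - <<'E'
from h import *
import pickle
d=pickle.load(open("d0.pkl","rb"))
W={n:cloud(d[n]) for n in d}
def box(n,u0,u1,v0,v1,zl,zh,mask=None):
    w=W[n][v0:v1,u0:u1]; m=(w[...,2]>zl)&(w[...,2]<zh)
    if mask is not None: m&=mask[v0:v1,u0:u1]
    p=w[m]; return p
def circ(p):
    (x,y),r=cv2.minEnclosingCircle(p[:,:2].astype(np.float32)); return np.round([x,y,r,np.median(p[:,2]),len(p)],4)
for n,(u,v),k in(("top",(418,315),"can"),("scene",(402,195),"can")):
    b=(n,u-25,u+25,v-30,v+30)
    print(n,"knob",circ(box(*b,.072,.09)),"body",circ(box(*b,.042,.054)))
for n,(u,v) in(("top",(237,310)),("scene",(345,369))):
    g=d[n]["img"].max(2)<50
    p=box(n,u-16,u+16,v-16,v+16,-.02,.04,g); print(n,"mat",circ(p),p[:,:2].mean(0).round(4))
    print("floor z",np.round(np.nanmedian(W[n][v-15:v+15,u-15:u+15,2][~g[v-15:v+15,u-15:u+15]]),4))
# chest rim
for n,b in(("top",(170,300,190,345)),("scene",(190,400,255,420))):
    p=box(n,*b,.104,.1135); r=cv2.minAreaRect(p[:,:2].astype(np.float32)*1000)
    print(n,"rim",np.round(r[0],1),np.round(r[1],1),r[2],len(p),p.min(0).round(3),p.max(0).round(3))
    h,xe,ye=np.histogram2d(p[:,0],p[:,1],bins=[np.arange(.3,.7,.01),np.arange(-.2,.3,.02)])
# cover
for n,b in(("top",(90,200,170,340)),("scene",(140,370,320,420))):
    p=box(n,*b,.125,.4); print(n,"cover z max",p[:,2].max(),"pts",len(p))
    for z in np.arange(.13,.35,.02):
        q=p[abs(p[:,2]-z)<.005]
        if len(q)>5: print(round(z,2),len(q),"x",np.percentile(q[:,0],[2,98]).round(3),"y",np.percentile(q[:,1],[2,50,98]).round(3))
for nm,u,v in(("cap",324,299),("purple",327,254),("canb",236,235),("canc",237,271)):
    w=W["top"][v-3:v+4,u-3:u+4].reshape(-1,3); print(nm,np.nanmedian(w,0).round(3))
for n,(u,v) in (("top",(235,233)),("top",(237,271))):
    print("knob in chest",circ(box(n,u-14,u+14,v-14,v+14,.08,.095)))
E
```

```text
top knob [ 4.785e-01 -3.487e-01  1.100e-02  8.080e-02  9.800e+01] body [ 4.784e-01 -3.486e-01  2.720e-02  4.840e-02  4.450e+02]
scene knob [ 4.825e-01 -3.446e-01  1.140e-02  8.060e-02  1.030e+02] body [ 4.817e-01 -3.447e-01  2.800e-02  4.920e-02  3.530e+02]
top mat [4.885e-01 2.080e-02 2.080e-02 8.800e-03 3.600e+01] [0.4869 0.0167]
floor z 0.0073
scene mat [4.89e-01 2.46e-02 1.96e-02 1.03e-02 3.80e+02] [0.489  0.0254]
floor z 0.0078
top rim [564.5  22.1] [173.3 246.4] 86.40815734863281 1285 [ 0.438 -0.071  0.104] [0.692 0.114 0.113]
scene rim [567.8  28.7] [176.1 246.5] 86.61803436279297 1035 [ 0.44  -0.065  0.104] [0.694 0.124 0.113]
top cover z max 0.3104368779252756 pts 10183
0.13 419 x [0.454 0.752] y [0.101 0.11  0.173]
0.15 467 x [0.453 0.746] y [0.106 0.114 0.165]
0.17 470 x [0.452 0.693] y [0.112 0.119 0.132]
0.19 491 x [0.452 0.689] y [0.117 0.125 0.137]
0.21 499 x [0.452 0.687] y [0.123 0.13  0.141]
0.23 538 x [0.453 0.689] y [0.128 0.136 0.148]
0.25 921 x [0.459 0.687] y [0.135 0.143 0.153]
0.27 680 x [0.455 0.689] y [0.144 0.152 0.169]
0.29 299 x [0.52  0.626] y [0.153 0.157 0.162]
0.31 401 x [0.522 0.626] y [0.159 0.165 0.173]
scene cover z max 0.3105760827627125 pts 4042
0.13 182 x [0.737 0.753] y [0.12  0.154 0.182]
0.15 158 x [0.453 0.765] y [0.115 0.151 0.174]
0.17 251 x [0.743 0.769] y [0.118 0.138 0.162]
0.19 9 x [0.451 0.647] y [0.136 0.145 0.151]
0.21 11 x [0.451 0.654] y [0.141 0.148 0.155]
0.23 57 x [0.452 0.663] y [0.147 0.159 0.163]
0.25 560 x [0.468 0.678] y [0.14  0.147 0.154]
0.27 13 x [0.452 0.684] y [0.158 0.169 0.174]
0.29 19 x [0.52  0.523] y [0.163 0.17  0.174]
0.31 1057 x [0.523 0.628] y [0.163 0.17  0.177]
cap [ 0.511 -0.162  0.029]
purple [ 0.598 -0.167  0.08 ]
canb [0.635 0.015 0.078]
canc [0.563 0.009 0.086]
knob in chest [6.403e-01 2.210e-02 1.100e-02 8.620e-02 9.700e+01]
knob in chest [5.626e-01 1.210e-02 1.150e-02 8.570e-02 9.700e+01]
```

```bash
cat >> h.py <<'E'
def delta(target,yaw=None,st=None):
    "shift in tool axes from the present pose to a world point, and the twist"
    st=st or observe(); y=st["tool_rot"][2]; p=np.array(target)-st["tool_pos"]
    X=np.array([[np.cos(y),np.sin(y),0],[np.sin(y),-np.cos(y),0],[0,0,-1]])
    return (X@p).round(4), None if yaw is None else round(y-yaw,4)
def ray(c,u,v,z):
    R=np.array(c["R"]);t=np.array(c["t"]);o=-R.T@t
    d=R.T@np.array([(u-c["cx"])/c["fx"],(v-c["cy"])/c["fy"],1]); return o+d*(z-o[2])/d[2]
E
python3 - <<'E'
from h import *
import pickle
d=pickle.load(open("d0.pkl","rb"))
print("go",grasp_offset)
for n,(u,v) in(("top",(237,310)),("scene",(345,369))):
    g=(d[n]["img"].max(2)<60).astype(np.uint8); m=np.zeros_like(g); m[v-20:v+20,u-20:u+20]=1
    cs,_=cv2.findContours(g*m,cv2.RETR_EXTERNAL,cv2.CHAIN_APPROX_NONE); c=max(cs,key=cv2.contourArea)
    e=cv2.fitEllipse(c); print(n,np.round(e,1) if 0 else e,ray(d[n],*e[0],.009).round(4))
W=cloud(d["top"])
w=W[150:240,370:470].reshape(-1,3); w=w[(w[:,2]>.05)]; print("flask",w.min(0).round(3),w.max(0).round(3))
for t in((.222,.476,.36),(.42,.15,.36),(.4803,-.3467,.30)): print(delta(t,2.0944))
E
```

```text
go 0.0188
top ((236.39244079589844, 309.812255859375), (18.593873977661133, 19.374967575073242), 64.29898834228516) [0.4879 0.0211 0.009 ]
scene ((344.2865295410156, 368.6088562011719), (21.47936248779297, 22.28874969482422), 107.20732116699219) [0.4894 0.0248 0.009 ]
flask [ 0.66  -0.414  0.05 ] [ 0.768 -0.284  0.223]
(array([-0.0004,  0.0006, -0.1339]), np.float64(0.6114))
(array([-0.3175, -0.2114, -0.1339]), np.float64(0.6114))
(array([-0.5818, -0.6362, -0.0739]), np.float64(0.6114))
```

>>> step_arm([
  [-1,0,0,-0.05,0.1],
  [-1,0,0,-0.1,0.2],
  [-1,-0.02,-0.01,-0.134,0.3],
  [-1,-0.06,-0.04,-0.134,0.4],
  [-1,-0.11,-0.07,-0.134,0.5],
  [-1,-0.16,-0.1,-0.134,0.6],
  [-1,-0.21,-0.135,-0.134,0.611],
  [-1,-0.26,-0.17,-0.134,0.611],
  [-1,-0.3175,-0.211,-0.134,0.611],
  [-1,-0.36,-0.265,-0.13,0.611],
  [-1,-0.39,-0.315,-0.12,0.611],
  [-1,-0.42,-0.365,-0.11,0.611],
  [-1,-0.455,-0.42,-0.1,0.611],
  [-1,-0.49,-0.475,-0.09,0.611],
  [-1,-0.52,-0.53,-0.08,0.611],
  [-1,-0.55,-0.58,-0.074,0.611],
  [-1,-0.57,-0.615,-0.074,0.611],
  [-1,-0.582,-0.636,-0.074,0.611],
  [-1,-0.582,-0.636,-0.074,0.611],
])

```text
time: 2.48
tool_pos: [0.4802, -0.3477, 0.2994]
tool_rot: [-3.141, -0.002, 2.092]
contact_force: [-1.1, 0.5, -0.4]
opening: 0.0916
grip_force: 0.0
```

```bash
python3 - <<'E'
from h import *
s=observe();print(s["time"],s["tool_pos"],s["tool_rot"],s["contact_force"],s["opening"])
print(delta((.4803,-.3467,.054),2.0944))
E
```

```text
2.475 [ 0.48023311 -0.3477405   0.29935448] [-3.14101948e+00 -1.89153481e-03  2.09237381e+00] [-1.11240264  0.51505876 -0.36523664] 0.0915709210138098
(array([0.0009, 0.0006, 0.2454]), np.float64(-0.002))
```

>>> step_arm([
  [-1,0.001,0.0006,0.05,0],
  [-1,0.001,0.0006,0.1,0],
  [-1,0.001,0.0006,0.15,0],
  [-1,0.001,0.0006,0.19,0],
  [-1,0.001,0.0006,0.22,0],
  [-1,0.001,0.0006,0.238,0],
  [-1,0.001,0.0006,0.245,0],
  [-1,0.001,0.0006,0.245,0],
  [0,0.001,0.0006,0.245,0],
  [0.3,0.001,0.0006,0.245,0],
  [0.5,0.001,0.0006,0.245,0],
  [0.7,0.001,0.0006,0.245,0],
  [0.7,0.001,0.0006,0.245,0],
  [0.7,0.001,0.0006,0.245,0],
], grip_force=20)

```text
time: 4.22
tool_pos: [0.4808, -0.3451, 0.0557]
tool_rot: [3.142, -0.0, 2.095]
contact_force: [-0.1, 0.5, -0.4]
opening: 0.0365
grip_force: 0.0
```

>>> step_arm([
  [0.8,0,0,0,0],
  [0.9,0,0,0,0],
  [1,0,0,0,0],
  [1,0,0,0,0],
])

```text
time: 4.72
tool_pos: [0.4806, -0.3451, 0.0556]
tool_rot: [-3.142, -0.0, 2.095]
contact_force: [-1.0, 0.6, -0.9]
opening: 0.0213
grip_force: 20.0
```

```bash
python3 - <<'E'
from h import *
s=observe();print(s["tool_pos"],s["tool_rot"],s["contact_force"],s["opening"],s["grip_force"])
c=snap("top");s=snap("scene");cv2.imwrite("pics/g.png",np.vstack([c["img"][250:380,340:500],s["img"][130:260,320:480]])[:,:,::-1].repeat(2,0).repeat(2,1))
E
```

```text
[ 0.48064311 -0.3450854   0.055574  ] [-3.14151226e+00 -2.76013296e-04  2.09478686e+00] [-0.99195089  0.58232685 -0.91574249] 0.02133111892461078 19.984729886054993
```

View pics/g.png

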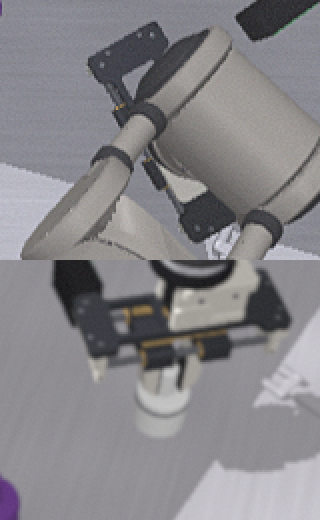

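The grip is good: the fingers are on the knob with a 21 mm opening. Next I lift and carry it over the mat.

>>> step_arm([
  [1,0,0,-0.01,0],
  [1,0,0,-0.035,0],
  [1,0,0,-0.075,0],
  [1,0,0,-0.12,0],
  [1,0.01,0.006,-0.16,0],
  [1,0.03,0.018,-0.185,0],
  [1,0.06,0.036,-0.19,0],
  [1,0.095,0.057,-0.19,0],
  [1,0.13,0.079,-0.19,0],
  [1,0.165,0.1,-0.19,0],
  [1,0.2,0.121,-0.19,0],
  [1,0.235,0.142,-0.19,0],
  [1,0.265,0.16,-0.19,0],
  [1,0.29,0.175,-0.19,0],
  [1,0.308,0.186,-0.19,0],
  [1,0.316,0.191,-0.19,0],
  [1,0.316,0.191,-0.19,0],
  [1,0.316,0.191,-0.19,0],
])

```text
time: 7.08
tool_pos: [0.488, 0.0234, 0.2458]
tool_rot: [-3.142, 0.0, 2.094]
contact_force: [-0.8, 0.5, -3.1]
opening: 0.0216
grip_force: 20.0
```

```bash
python3 - <<'E'
from h import *
s=observe();print(s["tool_pos"],s["tool_rot"],s["contact_force"],s["opening"],s["grip_force"])
print(delta((.488,.024,.0656),2.0944))
c=snap("top");s=snap("scene");cv2.imwrite("pics/g2.png",np.vstack([c["img"][200:350,130:330],s["img"][240:420,250:450]])[:,:,::-1].repeat(2,0).repeat(2,1)[:600])
E
```

```text
[0.48803055 0.02335467 0.2457896 ] [-3.14151928e+00  2.39346375e-04  2.09419653e+00] [-0.76612007  0.54478552 -3.10876269] 0.021594508203176394 19.981156289577484
(array([0.0006, 0.0003, 0.1802]), np.float64(-0.0002))
```

View pics/g2.png

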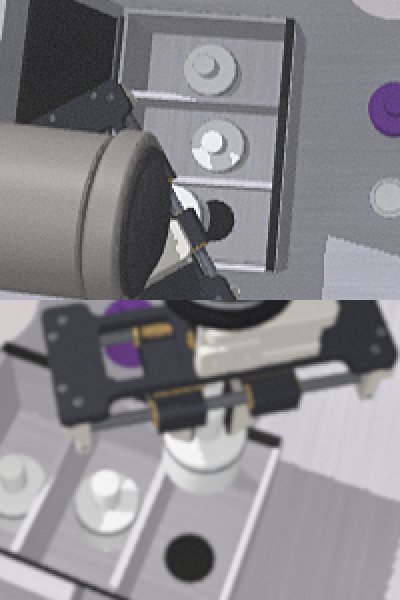

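The can hangs upright from the gripper, and the compartment below it is clear, with the mat visible. I'll descend now.

>>> step_arm([
  [1,0.0006,0.0003,0.02,0],
  [1,0.0006,0.0003,0.05,0],
  [1,0.0006,0.0003,0.08,0],
  [1,0.0006,0.0003,0.11,0],
  [1,0.0006,0.0003,0.135,0],
  [1,0.0006,0.0003,0.155,0],
  [1,0.0006,0.0003,0.168,0],
  [1,0.0006,0.0003,0.175,0],
  [1,0.0006,0.0003,0.178,0],
  [1,0.0006,0.0003,0.178,0],
])

```text
time: 8.43
tool_pos: [0.4883, 0.0247, 0.0681]
tool_rot: [3.141, 0.0, 2.095]
contact_force: [-0.7, 0.2, -2.7]
opening: 0.0216
grip_force: 20.0
```

>>> step_arm([
  [1,0,0,0.001,0],
  [1,0,0,0.0015,0],
  [1,0,0,0.002,0],
  [1,0,0,0.0025,0],
  [1,0,0,0.0025,0],
])

```text
time: 9.05
tool_pos: [0.488, 0.0247, 0.0652]
tool_rot: [3.142, -0.0, 2.095]
contact_force: [-0.7, -0.1, -2.6]
opening: 0.0212
grip_force: 20.0
```

Still no contact, so I'll creep lower.

>>> step_arm([
  [1,0,0,0.0005,0],
  [1,0,0,0.001,0],
  [1,0,0,0.001,0],
])

```text
time: 9.43
tool_pos: [0.488, 0.0247, 0.0645]
tool_rot: [3.141, 0.0, 2.095]
contact_force: [-2.2, -0.8, 2.8]
opening: 0.0213
grip_force: 20.0
```

Contact. I'll open the fingers a little and lift straight up.

>>> step_arm([
  [0.45,0,0,0,0],
  [0.37,0,0,0,0],
  [0.37,0,0,0,0],
  [0.37,0,0,0,0],
])

```text
time: 9.93
tool_pos: [0.4881, 0.0247, 0.0642]
tool_rot: [3.141, 0.0, 2.095]
contact_force: [-0.5, -0.4, 0.4]
opening: 0.0291
grip_force: 0.0
```

>>> step_arm([
  [0.37,0,0,-0.004,0],
  [0.37,0,0,-0.012,0],
  [0.37,0,0,-0.03,0],
  [0.37,0,0,-0.06,0],
  [0.37,0,0,-0.1,0],
  [0.5,0,0,-0.15,0],
  [0.7,0,0,-0.2,0],
  [1,0,0,-0.25,0],
  [1,0,0,-0.295,0],
  [1,0,0,-0.295,0],
])

```text
time: 11.18
tool_pos: [0.489, 0.0247, 0.3634]
tool_rot: [3.135, 0.005, 2.095]
contact_force: [-0.0, -1.0, -0.4]
opening: 0.0005
grip_force: 0.0
```

```bash
python3 - <<'E'
from h import *
s=observe();print(s["time"],s["tool_pos"],s["tool_rot"],s["contact_force"],s["opening"],s["grip_force"])
c=snap("scene");cv2.imwrite("pics/g3.png",c["img"][240:440,180:430,::-1].repeat(3,0).repeat(3,1))
W=cloud(c);w=W[300:400,310:390].reshape(-1,3);w=w[(w[:,2]>.078)&(w[:,2]<.098)]
print(len(w),cv2.minEnclosingCircle(w[:,:2].astype(np.float32)),np.median(w[:,2]))
E
```

```text
11.175 [0.48895717 0.02467263 0.36340097] [3.13483096 0.00480978 2.09489467] [-0.0136081  -0.99907006 -0.39641873] 0.0005355487025544427 0.0
930 ((0.4963231384754181, 0.01669986918568611), 0.08652064204216003) 0.09107971518851565
```

View pics/g3.png

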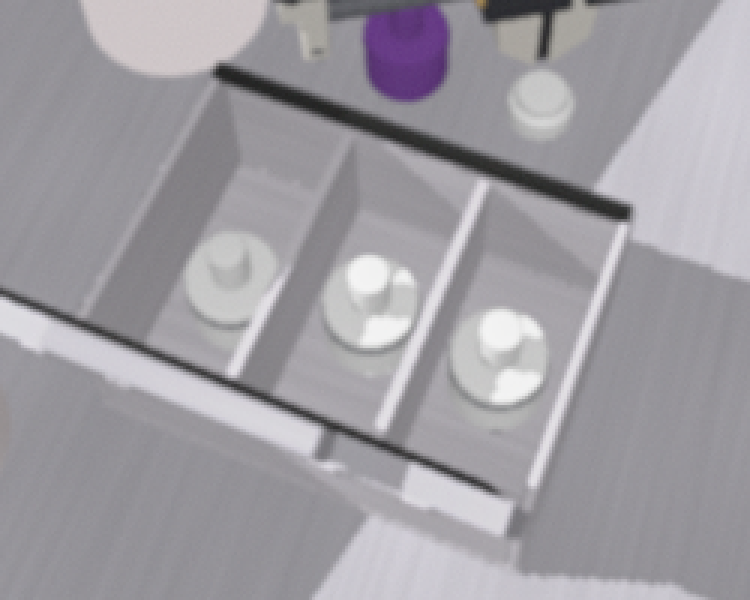

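The can now stands upright on the mat, with its knob at crop (500,330). The other two cans haven't moved. Next I go round behind the cover with the fingers shut.

>>> step_arm([
  [1,0.01,0.014,0,0.1],
  [1,0.035,0.05,0,0.2],
  [1,0.06,0.085,0,0.3],
  [1,0.085,0.121,0,0.4],
  [1,0.105,0.15,0,0.5],
  [1,0.1205,0.171,0,0.585],
  [1,0.1205,0.171,0,0.585],
  [1,0.1205,0.171,0,0.585],
  [1,0.1205,0.171,0.02,0.585],
  [1,0.1205,0.171,0.045,0.585],
  [1,0.1205,0.171,0.07,0.585],
  [1,0.1205,0.171,0.085,0.585],
  [1,0.1205,0.171,0.088,0.585],
  [1,0.1205,0.171,0.088,0.585],
])

```text
time: 12.98
tool_pos: [0.576, 0.2144, 0.272]
tool_rot: [3.14, -0.0, 1.51]
contact_force: [0.6, -0.4, 0.2]
opening: 0.0008
grip_force: 0.0
```

```bash
cat > traj.py <<'E'
from h import *
H=np.array([.571,.107,.1105]);U=np.array([.061,.998,0]);HF=.0095
def tip(th):
    s,c=np.sin(th),np.cos(th)
    if th>1.57: Y=-.205*c+.012*s; Z=.185-.02*(th-1.57)/.26
    else:
        r=.185+.008*(1-th/1.57); Y=-r*c+.012*s; Z=r*s+.012*c
    return H+U*(Y+HF)+[0,0,Z]
def show(ths):
    s=observe()
    print(s["time"],s["tool_pos"].round(4),s["tool_rot"].round(3),s["contact_force"].round(1))
    for t in ths:
        d=delta(tip(t),1.51,s); print(round(t,3),d[0].round(3).tolist(),d[1])
E
python3 -c "
from traj import *
show(np.arange(1.85,.8,-.05))"
```

```text
12.975 [0.576  0.2144 0.272 ] [ 3.14 -0.    1.51] [ 0.6 -0.4  0.2]
1.85 [-0.03, 0.002, -0.002] -0.0003
1.8 [-0.04, 0.002, -0.006] -0.0003
1.75 [-0.05, 0.002, -0.01] -0.0003
1.7 [-0.06, 0.002, -0.014] -0.0003
1.65 [-0.07, 0.002, -0.017] -0.0003
1.6 [-0.08, 0.002, -0.021] -0.0003
1.55 [-0.09, 0.002, -0.024] -0.0003
1.5 [-0.099, 0.002, -0.024] -0.0003
1.45 [-0.108, 0.002, -0.024] -0.0003
1.4 [-0.118, 0.002, -0.024] -0.0003
1.35 [-0.127, 0.002, -0.023] -0.0003
1.3 [-0.136, 0.002, -0.021] -0.0003
1.25 [-0.146, 0.002, -0.019] -0.0003
1.2 [-0.154, 0.002, -0.017] -0.0003
1.15 [-0.164, 0.002, -0.014] -0.0003
1.1 [-0.172, 0.002, -0.011] -0.0003
1.05 [-0.181, 0.002, -0.007] -0.0003
1.0 [-0.189, 0.002, -0.003] -0.0003
0.95 [-0.198, 0.002, 0.002] -0.0003
0.9 [-0.206, 0.002, 0.006] -0.0003
0.85 [-0.214, 0.002, 0.012] -0.0003
```

>>> step_arm([
  [1,-0.01,0.002,0,0],
  [1,-0.02,0.002,0,0],
  [1,-0.025,0.002,0,0],
  [1,-0.03,0.002,-0.002,0],
  [1,-0.034,0.002,-0.004,0],
  [1,-0.038,0.002,-0.006,0],
  [1,-0.042,0.002,-0.008,0],
  [1,-0.046,0.002,-0.009,0],
  [1,-0.05,0.002,-0.01,0],
])

```text
time: 14.1
tool_pos: [0.5743, 0.1661, 0.2806]
tool_rot: [-3.14, -0.003, 1.511]
contact_force: [0.9, 7.0, -4.0]
opening: 0.0007
grip_force: 3.3
```

>>> step_arm([
  [1,-0.005,0,-0.002,0],
  [1,-0.01,0,-0.004,0],
  [1,-0.015,0,-0.006,0],
  [1,-0.02,0,-0.007,0],
])

```text
time: 14.6
tool_pos: [0.573, 0.1461, 0.2875]
tool_rot: [-3.14, -0.003, 1.511]
contact_force: [-0.1, 5.8, -4.6]
opening: 0.0006
grip_force: 3.2
```

Contact at about 7 N. I'll keep following the arc.

>>> step_arm([
  [1,-0.005,0,-0.002,0],
  [1,-0.01,0,-0.004,0],
  [1,-0.015,0,-0.006,0],
  [1,-0.02,0,-0.007,0],
  [1,-0.0245,0,-0.007,0],
  [1,-0.029,0,-0.007,0],
  [1,-0.0335,0,-0.007,0],
  [1,-0.038,0,-0.007,0],
  [1,-0.043,0,-0.007,0],
  [1,-0.048,0,-0.007,0],
  [1,-0.0525,0,-0.0065,0],
  [1,-0.057,0,-0.006,0],
])

```text
time: 16.1
tool_pos: [0.5695, 0.0896, 0.2936]
tool_rot: [-3.14, -0.004, 1.511]
contact_force: [0.5, 6.8, -3.8]
opening: 0.0002
grip_force: 3.2
```

```bash
python3 - <<'E'
from traj import *
c=snap("scene");cv2.imwrite("pics/p1.png",c["img"][150:450,100:480,::-1].repeat(2,0).repeat(2,1))
show(np.arange(1.35,.3,-.05))
E
```

```text
16.15 [0.5695 0.089  0.2935] [-3.140e+00 -3.000e-03  1.511e+00] [-0.7  6.7 -3.7]
1.35 [-0.002, 0.0, -0.001] 0.0009
1.3 [-0.011, 0.0, 0.0] 0.0009
1.25 [-0.02, 0.0, 0.002] 0.0009
1.2 [-0.029, 0.0, 0.004] 0.0009
1.15 [-0.038, 0.0, 0.007] 0.0009
1.1 [-0.047, 0.0, 0.011] 0.0009
1.05 [-0.055, 0.0, 0.014] 0.0009
1.0 [-0.064, 0.0, 0.018] 0.0009
0.95 [-0.072, 0.0, 0.023] 0.0009
0.9 [-0.08, 0.0, 0.028] 0.0009
0.85 [-0.088, 0.0, 0.033] 0.0009
0.8 [-0.096, 0.0, 0.039] 0.0009
0.75 [-0.103, 0.0, 0.045] 0.0009
0.7 [-0.11, 0.0, 0.052] 0.0009
0.65 [-0.116, 0.0, 0.059] 0.0009
0.6 [-0.122, 0.0, 0.066] 0.0009
0.55 [-0.128, 0.0, 0.073] 0.0009
0.5 [-0.134, 0.0, 0.081] 0.0009
0.45 [-0.139, 0.0, 0.089] 0.0009
0.4 [-0.144, 0.0, 0.098] 0.0009
0.35 [-0.148, 0.0, 0.106] 0.0009
```

View pics/p1.png

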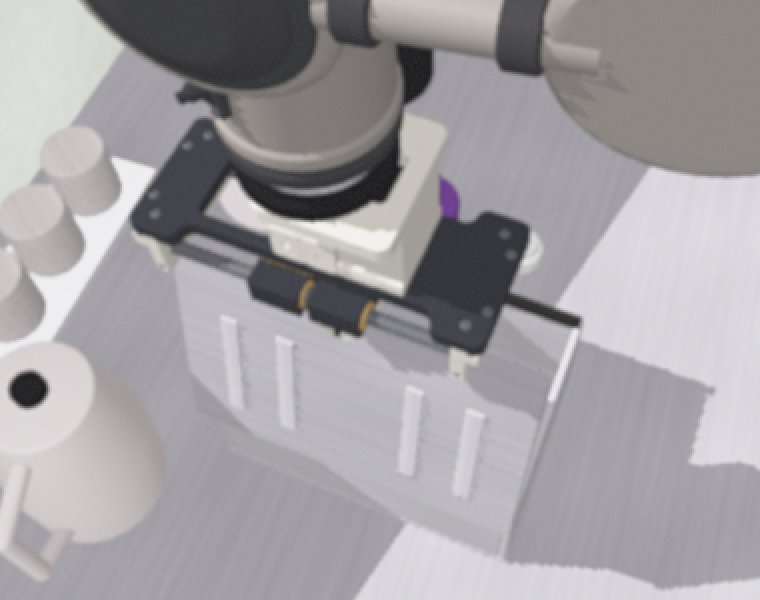

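The fingers are behind the lip, at about crop (345,330), and the cover is turning over. I'll continue along the arc.

>>> step_arm([
  [1,-0.006,0,-0.001,0],
  [1,-0.011,0,0,0],
  [1,-0.0155,0,0.001,0],
  [1,-0.02,0,0.002,0],
  [1,-0.0245,0,0.003,0],
  [1,-0.029,0,0.004,0],
  [1,-0.0335,0,0.0055,0],
  [1,-0.038,0,0.007,0],
  [1,-0.0425,0,0.009,0],
  [1,-0.047,0,0.011,0],
  [1,-0.051,0,0.0125,0],
  [1,-0.055,0,0.014,0],
  [1,-0.0595,0,0.016,0],
  [1,-0.064,0,0.018,0],
])

```text
time: 17.9
tool_pos: [0.5659, 0.0255, 0.2762]
tool_rot: [-3.141, -0.003, 1.511]
contact_force: [-0.1, 6.4, -0.5]
opening: 0.0005
grip_force: 2.6
```

```bash
python3 -c "
from traj import *
show(np.arange(1.0,.2,-.05))"
```

```text
17.9 [0.5659 0.0255 0.2762] [-3.141e+00 -3.000e-03  1.511e+00] [-0.1  6.4 -0.5]
1.0 [-0.0, 0.0, 0.001] 0.001
0.95 [-0.009, 0.0, 0.006] 0.001
0.9 [-0.017, 0.0, 0.011] 0.001
0.85 [-0.024, 0.0, 0.016] 0.001
0.8 [-0.032, 0.0, 0.022] 0.001
0.75 [-0.039, 0.0, 0.028] 0.001
0.7 [-0.046, 0.0, 0.034] 0.001
0.65 [-0.053, 0.0, 0.041] 0.001
0.6 [-0.059, 0.0, 0.048] 0.001
0.55 [-0.065, 0.0, 0.056] 0.001
0.5 [-0.07, 0.0, 0.064] 0.001
0.45 [-0.075, 0.0, 0.072] 0.001
0.4 [-0.08, 0.0, 0.08] 0.001
0.35 [-0.084, 0.0, 0.089] 0.001
0.3 [-0.088, 0.0, 0.098] 0.001
0.25 [-0.092, 0.0, 0.107] 0.001
```

>>> step_arm([
  [1,-0.0045,0,0.003,0],
  [1,-0.009,0,0.006,0],
  [1,-0.013,0,0.0085,0],
  [1,-0.017,0,0.011,0],
  [1,-0.0205,0,0.0135,0],
  [1,-0.024,0,0.016,0],
  [1,-0.028,0,0.019,0],
  [1,-0.032,0,0.022,0],
  [1,-0.0355,0,0.025,0],
  [1,-0.039,0,0.028,0],
  [1,-0.0425,0,0.031,0],
  [1,-0.046,0,0.034,0],
  [1,-0.0495,0,0.0375,0],
  [1,-0.053,0,0.041,0],
  [1,-0.056,0,0.0445,0],
  [1,-0.059,0,0.048,0],
])

```text
time: 19.9
tool_pos: [0.5626, -0.0338, 0.2286]
tool_rot: [3.141, -0.002, 1.51]
contact_force: [-0.5, 5.2, 1.3]
opening: 0.0009
grip_force: 2.1
```

```bash
python3 -c "
from traj import *
show(np.arange(.6,-.01,-.05))"
```

```text
19.9 [ 0.5626 -0.0338  0.2286] [ 3.141e+00 -2.000e-03  1.510e+00] [-0.5  5.2  1.3]
0.6 [0.001, -0.0, 0.001] 0.0005
0.55 [-0.005, -0.0, 0.008] 0.0005
0.5 [-0.011, -0.0, 0.016] 0.0005
0.45 [-0.016, -0.0, 0.024] 0.0005
0.4 [-0.021, -0.0, 0.033] 0.0005
0.35 [-0.025, -0.0, 0.041] 0.0005
0.3 [-0.029, -0.0, 0.05] 0.0005
0.25 [-0.032, -0.0, 0.059] 0.0005
0.2 [-0.035, -0.0, 0.068] 0.0005
0.15 [-0.038, -0.0, 0.078] 0.0005
0.1 [-0.04, -0.0, 0.087] 0.0005
0.05 [-0.041, -0.0, 0.096] 0.0005
-0.0 [-0.042, -0.0, 0.106] 0.0005
```

```bash
python3 - <<'E'
from traj import *
c=snap("scene");cv2.imwrite("pics/p2.png",c["img"][150:450,100:480,::-1].repeat(2,0).repeat(2,1))
W=cloud(c).reshape(-1,3)
p=W-H; Y=p@U; X=p@np.array([.998,-.061,0])
for x0 in(-.1,.1):
    m=(abs(X-x0)<.015)&(p[:,2]>.01)&(p[:,2]<.2)&(Y<.03)&(Y>-.2)
    for a in np.arange(-.19,.03,.02):
        q=p[m&(abs(Y-a)<.004),2]
        if len(q): print(x0,round(a,3),len(q),np.round(np.median(q),3))
E
```

```text
-0.1 -0.13 150 0.106
-0.1 -0.11 164 0.092
-0.1 -0.09 156 0.079
-0.1 -0.07 154 0.065
-0.1 -0.05 150 0.051
-0.1 -0.03 157 0.038
-0.1 -0.01 152 0.024
-0.1 0.01 35 0.012
0.1 -0.13 129 0.106
0.1 -0.11 130 0.093
0.1 -0.09 128 0.079
0.1 -0.07 122 0.066
0.1 -0.05 133 0.052
0.1 -0.03 123 0.038
0.1 -0.01 132 0.024
0.1 0.01 39 0.012
```

View pics/p2.png

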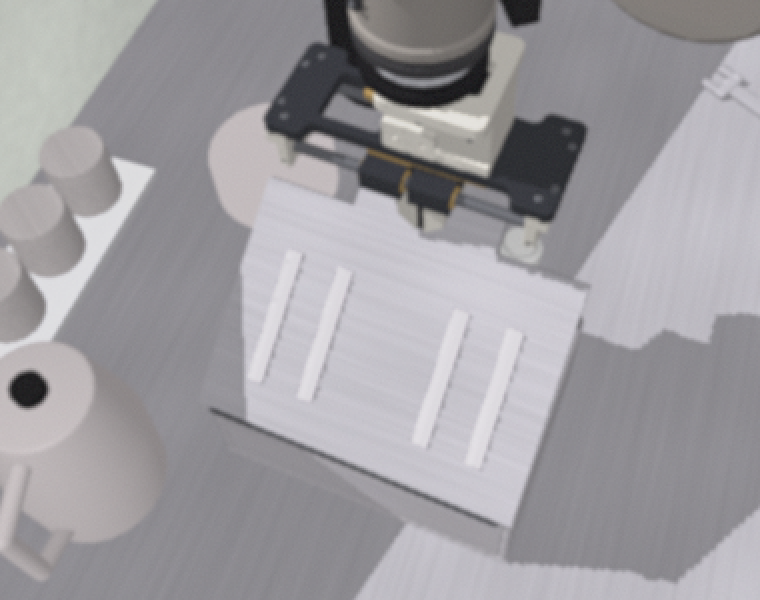

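The fingertips rest on the lip at about crop (425,215), and the slope confirms an opening angle of about 0.60, as planned. I'll continue down.

>>> step_arm([
  [1,-0.003,0,0.0045,0],
  [1,-0.006,0,0.009,0],
  [1,-0.0085,0,0.0125,0],
  [1,-0.011,0,0.0165,0],
  [1,-0.0135,0,0.0205,0],
  [1,-0.016,0,0.0245,0],
  [1,-0.0185,0,0.029,0],
  [1,-0.021,0,0.0335,0],
  [1,-0.023,0,0.0375,0],
  [1,-0.025,0,0.0415,0],
  [1,-0.027,0,0.046,0],
  [1,-0.029,0,0.05,0],
  [1,-0.0305,0,0.0545,0],
  [1,-0.032,0,0.059,0],
  [1,-0.0335,0,0.0635,0],
  [1,-0.035,0,0.068,0],
  [1,-0.0365,0,0.073,0],
  [1,-0.038,0,0.078,0],
])

```text
time: 22.2
tool_pos: [0.5602, -0.0731, 0.1499]
tool_rot: [3.141, -0.0, 1.51]
contact_force: [0.2, 2.5, 3.3]
opening: 0.0005
grip_force: 1.8
```

```bash
python3 -c "
from traj import *
show(np.arange(.2,-.03,-.02))"
```

```text
22.2 [ 0.5602 -0.0731  0.1499] [ 3.141 -0.     1.51 ] [0.2 2.5 3.3]
0.2 [0.004, -0.0, -0.01] -0.0002
0.18 [0.003, -0.0, -0.007] -0.0002
0.16 [0.002, -0.0, -0.003] -0.0002
0.14 [0.001, -0.0, 0.001] -0.0002
0.12 [0.0, -0.0, 0.004] -0.0002
0.1 [-0.0, -0.0, 0.008] -0.0002
0.08 [-0.001, -0.0, 0.012] -0.0002
0.06 [-0.002, -0.0, 0.016] -0.0002
0.04 [-0.002, -0.0, 0.02] -0.0002
0.02 [-0.003, -0.0, 0.024] -0.0002
0.0 [-0.003, -0.0, 0.027] -0.0002
-0.02 [-0.003, -0.0, 0.031] -0.0002
```

>>> step_arm([
  [1,0,0,0.003,0],
  [1,-0.0005,0,0.006,0],
  [1,-0.001,0,0.009,0],
  [1,-0.001,0,0.012,0],
  [1,-0.0015,0,0.015,0],
  [1,-0.002,0,0.017,0],
  [1,-0.002,0,0.018,0],
  [1,-0.002,0,0.018,0],
])

```text
time: 23.2
tool_pos: [0.5601, -0.0748, 0.1321]
tool_rot: [3.142, -0.0, 1.51]
contact_force: [0.3, -1.2, 2.4]
opening: 0.0006
grip_force: 1.1
```

>>> step_arm([
  [1,0,0,0.001,0],
  [1,0,0,0.002,0],
  [1,0,0,0.003,0],
  [1,0,0,0.003,0],
])

```text
time: 23.7
tool_pos: [0.5601, -0.075, 0.1292]
tool_rot: [3.141, -0.0, 1.51]
contact_force: [1.3, -2.8, 3.9]
opening: 0.0006
grip_force: 1.6
```

>>> step_arm([
  [1,0,0,0.001,0],
  [1,0,0,0.002,0],
  [1,0,0,0.002,0],
])

```text
time: 24.08
tool_pos: [0.5601, -0.0752, 0.1274]
tool_rot: [3.141, 0.0, 1.51]
contact_force: [-0.5, -4.2, 4.8]
opening: 0.0003
grip_force: 2.5
```

>>> step_arm([
  [1,-0.001,0,0.001,0],
  [1,-0.001,0,0.002,0],
  [1,-0.001,0,0.002,0],
])

```text
time: 24.45
tool_pos: [0.5601, -0.0754, 0.1256]
tool_rot: [3.141, -0.001, 1.51]
contact_force: [-0.6, -0.0, 6.6]
opening: 0.0006
grip_force: 3.4
```

>>> step_arm([
  [1,0,0,0.001,0],
  [1,0,0,0.001,0],
])

```text
time: 24.7
tool_pos: [0.5601, -0.0755, 0.1247]
tool_rot: [3.141, -0.001, 1.51]
contact_force: [-1.8, 0.0, 7.5]
opening: 0.0005
grip_force: 3.9
```

>>> step_arm([
  [1,0,0,0.001,0],
  [1,0,0,0.002,0],
  [1,0,0,0.002,0],
])

```text
time: 25.08
tool_pos: [0.5601, -0.0756, 0.123]
tool_rot: [3.141, -0.001, 1.51]
contact_force: [-1.8, -1.0, 9.5]
opening: 0.0006
grip_force: 4.9
```

>>> step_arm([
  [1,0,0,0.0005,0],
  [1,0,0,0.001,0],
  [1,0,0,0.001,0],
])

```text
time: 25.45
tool_pos: [0.5601, -0.0756, 0.1227]
tool_rot: [3.14, -0.0, 1.51]
contact_force: [-4.1, -1.2, 14.1]
opening: 0.0002
grip_force: 7.1
```

>>> step_arm([
  [1,0,0,0.0003,0],
  [1,0,0,0.0005,0],
  [1,0,0,0.0005,0],
])

```text
time: 25.82
tool_pos: [0.5601, -0.0756, 0.1226]
tool_rot: [3.14, -0.0, 1.51]
contact_force: [-5.1, -0.8, 17.3]
opening: 0.0008
grip_force: 8.7
```

>>> step_arm([
  [1,0,0,0,0],
  [1,0,0,0,0],
  [1,0,0,0,0],
  [1,0,0,0,0],
  [1,0,0,0,0],
])

```text
time: 26.45
tool_pos: [0.5602, -0.0756, 0.1227]
tool_rot: [3.14, -0.0, 1.51]
contact_force: [-5.7, -0.7, 17.5]
opening: 0.0005
grip_force: 8.7
```

>>> step_arm([
  [1,0,0,0,0],
  [1,0,0,0,0],
  [1,0,0,0,0],
  [1,0,0,0,0],
  [1,0,0,0,0],
])

```text
time: 27.08
tool_pos: [0.5601, -0.0756, 0.1226]
tool_rot: [3.14, -0.0, 1.51]
contact_force: [-5.3, -0.3, 16.4]
opening: 0.0006
grip_force: 8.7
```

Held at about 17 N for over a second. I'll lift off gently and check.

>>> step_arm([
  [1,0,0,-0.001,0],
  [1,0,0,-0.003,0],
  [1,0,0,-0.008,0],
  [1,0,0,-0.02,0],
  [1,0,0,-0.05,0],
  [1,0,0,-0.09,0],
  [1,0,0,-0.14,0],
  [1,0,0,-0.18,0],
  [1,-0.03,0,-0.2,0],
  [1,-0.07,0,-0.2,0],
  [1,-0.11,0,-0.2,0],
  [1,-0.11,0,-0.2,0],
])

```text
time: 28.58
tool_pos: [0.5528, -0.1881, 0.3208]
tool_rot: [-3.141, 0.0, 1.506]
contact_force: [0.3, 0.3, 0.7]
opening: 0.0001
grip_force: 0.0
```

```bash
python3 - <<'E'
from traj import *
c=snap("scene");cv2.imwrite("pics/end.png",c["img"][:,:,::-1])
W=cloud(c).reshape(-1,3)
p=W-H; Y=p@U; X=p@np.array([.998,-.061,0])
m=(abs(X)<.12)&(p[:,2]>.0)&(p[:,2]<.025)&(Y<-.01)&(Y>-.165)
print(m.sum(),np.polyfit(Y[m],p[m,2],1)); print(observe()["contact_force"],observe()["time"])
E
```

```text
14666 [0.0001046  0.01350304]
[-0.19168925 -0.31847683 -0.59815987] 28.625
```

View pics/end.png

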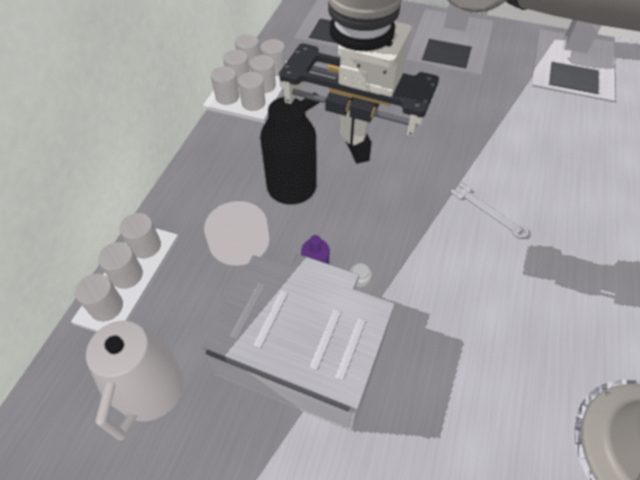

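The cover lies flat on the chest, with a measured slope of 0.0001 and pixels spanning about (210–390, 260–420). The jug, flask, saucers, cap and purple canister are all where they were.

```bash
python3 -c "
from cell import *
print(hand_in())"
```

```text
the job is handed in; nothing more can be done
None
```

The job is handed in: the canister stands on the mat in the free compartment, the cover is closed and was pressed home at about 17 N for over a second, and nothing else was seen to move.

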